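Weed out the hardened ink roller

ROBOT

A 6-joint arm with a two-finger parallel gripper is mounted at the origin on the work surface. World frame = base frame: x ahead of the robot, y to its left, z up, the work surface at z = 0. Lengths are in m, angles in rad, forces in N, time in s.
With the tool pointing down it reaches from about 0.35 to 0.875 m from the base axis. Payload 4.2 kg.
Tool frame: the origin (TCP) lies at the very end of the fingers, on their centre line; the grasp point (between the pads) lies 19 mm behind it; z points along the fingers, y is the line along which they close (so a half turn about z gives the same grasp; the last joint's range is limited). The gripper opens to 85 mm and grips with 20 to 120 N. Pads are 22 mm wide; open, the fingers measure 114 mm over their backs; the gripper's body (76 mm by 85 mm) begins 54 mm behind the grasp point. The pads swing forward as they close: fully open they stand 13 mm farther back than shut.
Start: joints at [1.386, 0.385, 0.008, 0, -1.194, -0.259], TCP at [0.268, 0.564, 0.196] pointing down, gripper open.
Joint ranges: [-3.14, 3.14], [-1.21, 2.06], [-1.07, 1.41], [-3.16, 2.05], [-2.99, -0.16], [-3.1, 3.1]. Speed limits (rad/s): [2.79, 2.79, 3.14, 3.14, 3.14, 3.14].

INTERFACE

Orientations are given as a unit quaternion [w, x, y, z].
In Python, from plant import robot gives the robot as it stands.
- The arm moves only by the shell command python3 -m pendant 'ROWS' [FORCE]. ROWS is a JSON object of lists of equal length, an entry for each row: "delta_rot": the turn, a rotation vector about the tool's x, y, z scaled (see below), a list of three; "travel": the shift along the tool's x, y, z scaled (see below), a list of three; "claw": the opening, from -1 (shut) to 1 (fully open). A call has 1 to 20 rows; each row shifts and turns the commanded pose from where the row before left it, along the tool's axes as they then stand; what a row does not reach is not made up. The controller multiplies each number of a shift by 40 mm and each number of a turn by 6 degrees. A row lasts 1/10 s, in which the tool goes at most 50 mm and 8.59 degrees, less where a joint would pass 70% of its speed; a pose out of reach is approached as far as the arm can. A call with a number of a shift or a turn outside -1 to 1 is refused whole. A call with a gripper value outside its range is refused whole. The fingers move at their own pace and stop on an object; FORCE is the grip in N (left out, the last holds). Time passes only in rows, so rows that do not move let the fingers close. It gives the time, the measured TCP pose, the force, the opening and the grip force at its end, in the units of the state.
- robot.read_state(): the state, without advancing time (a new reading comes with each control period).
- robot.capture(name): name is "scene" or "top"; returns a dict with "image" (400x640x3 uint8, blue, green, red), "depth" (400x640 float32, m along the optical axis (not along the pixel's ray), 0 where there is no reading), "K" (3x3 intrinsics, pixels), "world_to_cam" (4x4, takes a point from world to camera coordinates). Camera axes: x right, y down, z forward; pixel columns grow to the right and rows downward; lengths in m; the calibration is good to about 2 mm. A picture is of the moment at which its call begins.
- robot.sign_off(): hands the job in; it is judged then, once.
The state is a dict: "t": time; "qpos": joint angles; "dq": joint speeds; "tau": joint torques, N m; "eef_pos": TCP position; "tool_rot": TCP orientation; "contact_force": force on the tool from outside, world axes, zero at the start; "moment": the same for the moment, N m; "gripper_width": finger opening in m; "grasp_force": force on a finger pad.
Only numpy, scipy, OpenCV 4.12 (cv2) and the standard library are available. Lean on these libraries where they do the work, as an engineer would, in place of code of your own. Each camera call takes 0.05 s, during which the arm holds its last target. There are 200 camera calls.

TASK

One of the three rubber hand rollers has gone hard with age. Take the hardness gauge and press it squarely but gently on the rubber, at the middle of the drum, until its foot sits firmly down, to find the roller that reads above 60 (you must have seen its high reading on the gauge), then stand the gauge back in its block and lay the hard roller, drum up, in the red tray without dropping it. Leave the other two rollers and everything else where they lie.

Things in the scene. Friction and masses are not known exactly. Their poses are not given: they have to be found in the camera images.
- gauge_grip (a point): Roller hardness gauge, 152 mm high, 0.32 kg, upright in its wooden block. This point: middle of its black grip, on the gauge's axis (z, up), 126 mm above the foot's underside. Grip: 24 mm thick along x, 36 mm wide along y, from 96 to 152 mm above the foot's underside. Below it a round dial case, 60 mm across, 26 mm thick, 32 to 92 mm above the foot's underside; its white dial looks to +x.
- gauge_pin (a joint): Gauge pin (m): 0 = out, standing 6 mm below the foot; 0.006 = flush with it. Rounded, 8 mm wide, spring 1.5 N/mm (0.6 N when out). Reading = 100 x value/0.006, as the dial's red needle shows: 0 lower left, clockwise, red marks 80 to 100. It counts once the foot bears on the rubber, 10 to 20 N in all: a sound roller then reads 25 to 45, the hardened one 70 to 95; the foot itself sinks up to 1 mm at 15 N.
- stand_seat (a point): Wooden block, fixed, 120 x 100 mm, 34 mm high, for the gauge. This point: middle of the floor of its pocket, 18 mm above the bench, where the foot's underside rests. Pocket 40 mm along x, 60 mm along y, 16 mm deep, bevelled edges; a 26 mm square well in its floor leaves the pin free. The gauge's x and y stand along these x and y.
- tray: Red enamel tray, fixed, for rollers to be re-covered: 240 mm along its x, 190 mm along its y, 22 mm high, walls and floor 5 mm thick. Origin: centre of its underside. A roller's runners fit on its floor with the handle along x, reaching over the rim.
- tin_blue: bystander: ink tin with blue label, 64 mm wide, 50 mm high; origin under its centre
- tin_black: bystander: black ink tin, 84 mm wide, 60 mm high; origin under its centre
- tin_yellow: bystander: yellow ink tin, 72 mm wide, 55 mm high; origin under its centre
- oil_bottle: bystander: amber bottle, 56 mm wide, 150 mm high; origin under its centre
- palette_knife: bystander: palette knife lying flat, 230 mm long along x; origin between handle and blade
- copper_plate: bystander: etched copper plate 120 x 90 x 5 mm; origin under its centre
- ink_dauber: bystander: turned wooden dauber, 52 mm wide, 88 mm high; origin under its centre
- gauge_foot (a point): Underside of the gauge's flat steel foot, at its middle, axes as gauge_grip. The foot is 32 mm along x, 52 mm along y, 7 mm thick; its long way (y) belongs along the roller's drum axis. The pin comes out here.
- bay_1_drum (a point): First bay (the -y one) of a fixed plywood roller board, 12 mm thick. A loose rubber hand roller, 0.7 kg, lies on it, drum up. This point: the middle of that drum on its axis (y), as it lies at the start, 47 mm above the board; z up; wooden handle to -x. Dark drum, 50 mm across, 104 mm long, top 25 mm above this point. Test the middle 26 mm of its length (the ends read hard on any roller).
- bay_2_drum (a point): Middle bay, 150 mm further to +y, with a like roller; same point and axes. Each roller's frame: 4 mm cheeks 58 mm either side of the drum's middle, up to 64 mm high; under them runners, 12 mm wide, from 75 mm behind (-x) to 31 mm ahead of the drum axis; 129 mm over all; bridge 73 mm behind, 36 mm high; handle, 28 mm thick, to 198 mm behind.
- bay_3_drum (a point): Third bay (the +y one), with a like roller; same point and axes. The rollers look alike and any bay may hold the hardened one. Fingers find room before and behind a drum, which can be taken across its 50 mm from above; a roller balances about 25 mm behind the drum axis. 8 mm strips part the bays.
Mind the look-alikes: they are no part of the job. Of the things like the part that bears gauge_grip, leave any that is green, purple or turquoise; of the rest the smaller one is meant.

How it is judged:
By the outcome, as a careful person would: the job done as asked, in the order asked, and still so for the second after the job is handed in, with the robot touching nothing.
It also fails if it takes over 72 s, if anything falls off the work surface, if the arm or the gripper's body presses on something with over 40 N, if the wrist force passes 120 N, or if a joint passes its speed limit or range.

## Working session

There is one attempt and no reset: what is moved stays moved. The work goes in short steps, Python scripts to look and compute and a shell command to move; the robot and the scene stay as the last step left them, time stands still between calls to the robot, and variables do not carry over. Pictures are saved under pics/ and viewed, at most 10 in all, crops included, and the job is handed in when it is done.

```bash
mkdir -p pics; ls
python3 - <<'E'
from plant import robot
import cv2,numpy as np
for n in("scene","top"):
    c=robot.capture(n); cv2.imwrite(f"pics/{n}0.png",c["image"]); np.savez(f"{n}0.npz",**c)
    print(n,c["K"].tolist(),np.round(c["world_to_cam"],3).tolist())
print(robot.read_state())
E
```

```text
pics
scene [[445.6567272242067, 0.0, 317.58082555282607], [0.0, 445.6567272242067, 213.0050434979442], [0.0, 0.0, 1.0]] [[-0.2, 0.98, -0.013, 0.167], [0.662, 0.125, -0.739, -0.257], [-0.723, -0.156, -0.674, 1.704], [0.0, 0.0, 0.0, 1.0]]
top [[478.3718897014099, 0.0, 315.4308291434457], [0.0, 478.3718897014099, 209.71857099906666], [0.0, 0.0, 1.0]] [[-0.008, -1.0, 0.002, -0.058], [-0.992, 0.008, -0.128, 0.555], [0.128, -0.003, -0.992, 1.421], [0.0, 0.0, 0.0, 1.0]]
{'t': 0.1, 'qpos': array([ 1.38561301e+00,  3.85445388e-01,  6.73773850e-03, -4.45760197e-04,
       -1.19399850e+00, -2.58608427e-01]), 'dq': array([-4.19550452e-04, -1.57712103e-03,  3.15008418e-03, -1.28882202e-05,
        1.46731446e-04,  9.78022771e-04]), 'tau': array([-1.31815577e-03, -3.93319452e+01,  1.88931245e+01,  4.19801161e+00,
       -2.60523171e-03,  3.07774243e-06]), 'eef_pos': array([0.26807773, 0.56391795, 0.19494045]), 'tool_rot': array([ 9.61872274e-04,  9.75463400e-01, -2.20159490e-01, -1.71977149e-04]), 'contact_force': array([-0.56791725,  0.03553491, -0.10465368]), 'moment': array([-0.04919648, -0.05202603, -0.0345105 ]), 'grasp_force': 0.0, 'gripper_width': 0.08534091914605199}
```

View pics/scene0.png

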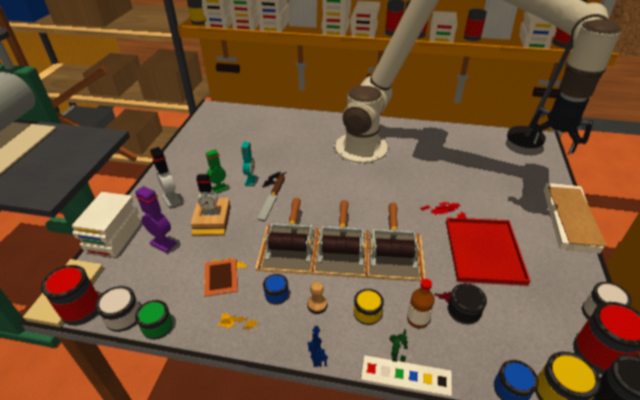

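View pics/top0.png

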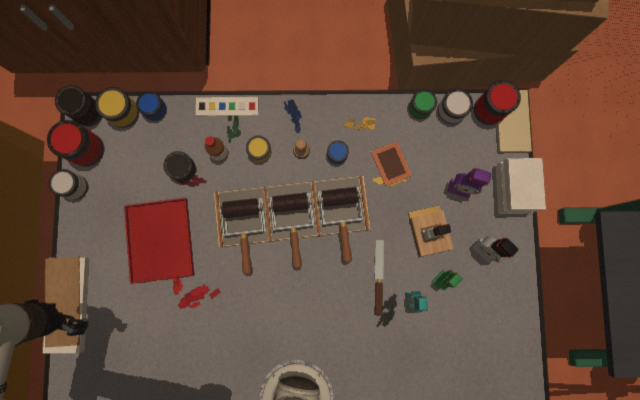

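The scene view shows the gauge (black/red grip) in its block at (208,205), rollers at (290,243), (342,245) and (395,248), and the tray at (487,250). In the top view the block is at (431,231), the drums at (240,208), (292,203) and (340,198), and the tray at (159,241). The larger look-alike is at (500,248).

```bash
cat > h.py <<'E'
import numpy as np,cv2
def load(n): return dict(np.load(n+".npz"))
def cloud(c):
    K=c["K"];d=c["depth"].astype(float);v,u=np.indices(d.shape)
    P=np.stack([(u-K[0,2])/K[0,0]*d,(v-K[1,2])/K[1,1]*d,d],-1)
    W=c["world_to_cam"]; X=(P-W[:3,3])@W[:3,:3]; X[d<=0]=np.nan
    return X
def rect(mask,X):
    p=X[mask][:,:2]; (c,s,a)=cv2.minAreaRect((p*1000).astype(np.float32)); return np.round(c,1),np.round(s,1),round(a,1)
E
python3 - <<'E'
from h import *
c=load("top0");X=cloud(c);I=c["image"].astype(int)
v,u=np.indices(X.shape[:2])
W=c["world_to_cam"];print("topcam",-W[:3,:3].T@W[:3,3]);s=load("scene0")["world_to_cam"];print("scenecam",-s[:3,:3].T@s[:3,3])
box=lambda a,b,cc,d:(u>=a)&(u<b)&(v>=cc)&(v<d)
z=X[...,2]
print("table z",np.nanmedian(z[box(260,340,290,330)]))
m=box(405,460,202,262)&(abs(z-.034)<.006);print("block",m.sum(),np.nanmedian(z[m]),rect(m,X))
m=box(415,465,210,250)&(z>.14);print("grip",m.sum(),np.nanmax(z[m]),rect(m,X),np.median(X[m],0))
dark=I.max(-1)<60
for a,b in((218,264),(268,314),(317,363)):
    m=box(a,b,180,225)&(z>.066); p=X[m]
    print("drum",m.sum(),np.nanmax(z[m]),rect(m&(z>.074),X),np.nanmedian(p,0))
    m=box(a,b+4,232,275)&(z>.025); print(" handle",m.sum(),rect(m,X),np.nanmax(z[m]))
m=box(210,375,175,250)&(abs(z-.012)<.005); print("board",np.nanmedian(z[m]),rect(m,X))
B,G,R=I[...,0],I[...,1],I[...,2]
m=box(120,200,190,290)&(R>70)&(G<40)&(z>.015);print("tray rim",rect(m,X),np.nanmedian(z[m]))
m=box(135,185,210,270);print("tray floor z",np.nanmedian(z[m]))
E
```

```text
topcam [ 0.36882636 -0.05757187  1.48001756]
scenecam [1.43445104 0.13475477 0.95986621]
table z 0.0008772850934152894
block 953 0.034340126519806495 (array([ 481.9, -415.3]), array([119.9, 102.7]), 12.2)
grip 139 0.17725040616248747 (array([ 481.6, -414. ]), array([25.6, 35.9]), 12.1) [ 0.4811661  -0.41106943  0.16922105]
drum 596 0.09136028686755981 (array([557.9, 162.2]), array([ 45.4, 121. ]), 6.8) [0.55785708 0.16200459 0.08033058]
 handle 379 (array([426.8, 177.4]), array([102.6, 122.1]), 89.5) 0.07234093785773213
drum 580 0.09293372032755931 (array([574.7,  13.2]), array([ 44.9, 119.8]), 6.1) [0.57388853 0.01266801 0.08033067]
 handle 295 (array([427.6,  27.7]), array([108.1,  87.9]), 10.3) 0.07052035009391514
drum 575 0.09189632693146088 (array([ 590.8, -135.7]), array([ 44. , 119.9]), 4.6) [ 0.58904212 -0.13532417  0.07998516]
 handle 254 (array([ 440.5, -152.1]), array([91.2, 26.9]), 4.4) 0.06909692322060586
board 0.012645276088429316 (array([552.9,  12.5]), array([509.2, 231.5]), 89.5)
tray rim (array([467.2, 417.3]), array([236.2, 190.1]), 6.8) 0.021340704305278343
tray floor z 0.005618685651184212
```

```bash
cat >> h.py <<'E'
from scipy.spatial.transform import Rotation as Ro
def need(x,y,z,yaw):
    """travel units/turn units from the present pose to tool at x,y,z, pointing down, tool-x angle yaw-90 deg"""
    from plant import robot
    s=robot.read_state(); q=s["tool_rot"]; R=Ro.from_quat([q[1],q[2],q[3],q[0]])
    a=np.radians(yaw-90); x_=[np.cos(a),np.sin(a),0]; z_=[0,0,-1]
    T=Ro.from_matrix(np.array([x_,np.cross(z_,x_),z_]).T)
    print("t",round(s["t"],2),"pos",np.round(s["eef_pos"],4),"F",np.round(s["contact_force"],1),"w",round(s["gripper_width"],4),"gf",round(s["grasp_force"],1))
    d=np.array([x,y,z])-s["eef_pos"]
    print("turn units",np.round(np.degrees((R.inv()*T).as_rotvec())/6,3),"travel units now",np.round(R.inv().apply(d)/.04,3),"after turn",np.round(T.inv().apply(d)/.04,3))
E
python3 -m pendant '{"delta_rot":[[0,0,0.97],[0,0,0.97],[0,0,0.97],[0,0,0.97],[0,0,0.97],[0,0,0.97],[0,0,0.97],[0,0,0.97],[0,0,0.97]],"travel":[[0,0,-0.25],[0,0,-0.25],[0,0,-0.25],[0,0,-0.25],[0,0,-0.25],[0,0,-0.25],[0,0,-0.25],[0,0,-0.25],[0,0,-0.25]],"claw":[1,1,1,1,1,1,1,1,1]}' 80
python3 -c "
from h import *;need(.4817,-.415,.25,12.2)"
```

```text
t: 1.0
eef_pos: [0.2682, 0.5642, 0.2857]
tool_rot: [0.001, 0.777, -0.63, 0.0]
contact_force: [-0.2, 0.7, 0.1]
gripper_width: 0.0851
grasp_force: 0.0
t 1.0 pos [0.2682 0.5642 0.2857] F [-0.2  0.7  0.1] w 0.0851 gf 0.0
turn units [ 0.008 -0.011 -0.042] travel units now [25.053 -0.155  0.919] after turn [25.054 -0.045  0.891]
```

```bash
python3 -m pendant '{"delta_rot":[[0,0,0],[0,0,0],[0,0,0],[0,0,0],[0,0,0],[0,0,0],[0,0,0],[0,0,0],[0,0,0],[0,0,0],[0,0,0],[0,0,0],[0,0,0],[0,0,0],[0,0,0],[0,0,0],[0,0,0],[0,0,0],[0,0,0],[0,0,0]],"travel":[[0.5,-0.3,0],[1,-0.3,0],[1,-0.3,0],[1,-0.3,0],[1,-0.3,0],[1,0,0],[1,0,0],[1,0,0],[1,0,0],[1,0,0],[1,0,0],[1,0,0],[1,0,0],[1,0,0],[1,0,0],[1,0.3,0],[1,0.3,0],[1,0.3,0],[1,0.3,0],[1,0.3,0]],"claw":[1,1,1,1,1,1,1,1,1,1,1,1,1,1,1,1,1,1,1,1]}'
python3 -m pendant '{"delta_rot":[[0,0,0],[0,0,0],[0,0,0],[0,0,0],[0,0,0],[0,0,0],[0,0,0]],"travel":[[1,0,0],[1,0,0],[1,0,0],[1,0,0],[1,0,0],[0.5,0,0],[0,0,0]],"claw":[1,1,1,1,1,1,1]}'
python3 - <<'E'
from h import *
need(.4817,-.415,.127,12.2)
E
```

```text
t: 3.0
eef_pos: [0.4323, -0.1995, 0.2857]
tool_rot: [-0.0, 0.778, -0.628, -0.0]
contact_force: [1.3, 0.7, 0.5]
gripper_width: 0.0853
grasp_force: 0.0
t: 3.7
eef_pos: [0.4793, -0.4151, 0.2835]
tool_rot: [0.0, 0.777, -0.629, -0.002]
contact_force: [0.9, 0.5, -0.9]
gripper_width: 0.0859
grasp_force: 0.0
t 3.7 pos [ 0.4793 -0.4151  0.2835] F [ 0.9  0.5 -0.9] w 0.0859 gf 0.0
turn units [ 0.024  0.02  -0.032] travel units now [ 0.018 -0.07   3.914] after turn [ 0.01  -0.061  3.914]
```

```bash
python3 -m pendant '{"delta_rot":[[0,0,0],[0,0,0],[0,0,0],[0,0,0],[0,0,0],[0,0,0],[0,0,0],[0,0,0],[0,0,0],[0,0,0],[0,0,0],[0,0,0],[0,0,0],[0,0,0]],"travel":[[0,-0.06,0.7],[0,0,0.7],[0,0,0.7],[0,0,0.6],[0,0,0.5],[0,0,0.4],[0,0,0.25],[0,0,0],[0,0,0],[0,0,0],[0,0,0],[0,0,0],[0,0,0],[0,0,0]],"claw":[1,1,1,1,1,1,1,1,-1,-1,-1,-1,-1,-1]}' 80
python3 - <<'E'
from h import *
need(.4817,-.415,.127,12.2)
E
```

```text
t: 5.1
eef_pos: [0.4824, -0.4128, 0.133]
tool_rot: [-0.0, 0.778, -0.628, 0.001]
contact_force: [0.3, 1.3, 3.8]
gripper_width: 0.0193
grasp_force: 78.3
t 5.1 pos [ 0.4824 -0.4128  0.133 ] F [0.3 1.3 3.8] w 0.0193 gf 78.3
turn units [-0.012 -0.014  0.001] travel units now [0.049 0.029 0.15 ] after turn [0.049 0.029 0.15 ]
```

```bash
python3 -m pendant '{"delta_rot":[[0,0,0],[0,0,0],[0,0,0],[0,0,0],[0,0,0],[0,0,0],[0,0,0]],"travel":[[0,0,-0.2],[0,0,-0.4],[0,0,-0.7],[0,0,-0.7],[0,0,-0.7],[0,0,-0.5],[0,0,0]],"claw":[-1,-1,-1,-1,-1,-1,-1]}'
python3 - <<'E'
from h import *
from plant import robot
need(.5889,-.1355,.25,6.3)
c=robot.capture("scene");cv2.imwrite("pics/s1.png",cv2.resize(c["image"][100:260,130:290],None,fx=4,fy=4,interpolation=cv2.INTER_CUBIC)[:600]);np.savez("s1.npz",**c)
X=cloud(c);c2=robot.capture("top");X2=cloud(c2);np.savez("t1.npz",**c2)
E
```

```text
t: 5.8
eef_pos: [0.4827, -0.4132, 0.2627]
tool_rot: [-0.0, 0.778, -0.628, 0.003]
contact_force: [0.1, -0.1, -3.7]
gripper_width: 0.0191
grasp_force: 78.8
t 5.8 pos [ 0.4827 -0.4132  0.2627] F [ 0.1 -0.1 -3.7] w 0.0191 gf 78.8
turn units [-0.037 -0.031  0.982] travel units now [-6.226 -4.059  0.31 ] after turn [-6.608 -3.4    0.316]
```

View pics/s1.png

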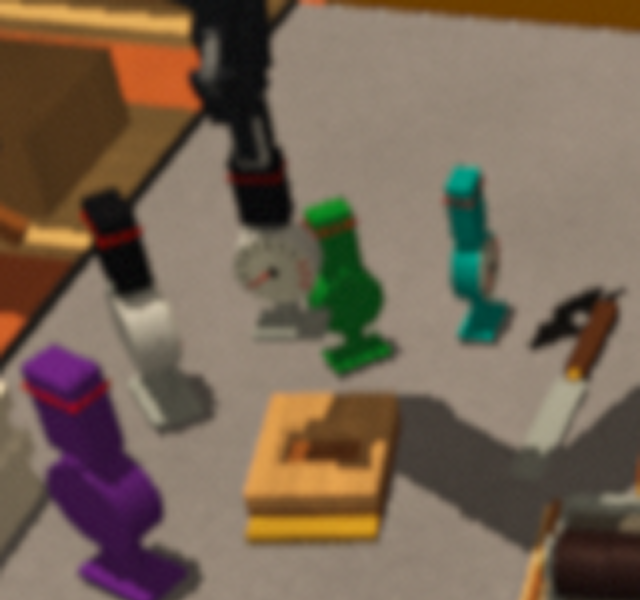

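The gauge hangs upright with its dial facing the camera at about (275,270) in the crop, red needle lower left (0), and the pocket in the block is empty.

```bash
python3 -m pendant '{"delta_rot":[[-0.04,-0.03,0.98],[0,0,0],[0,0,0],[0,0,0],[0,0,0],[0,0,0],[0,0,0],[0,0,0],[0,0,0],[0,0,0],[0,0,0]],"travel":[[0,0,0],[-0.64,-0.35,0],[-1,-0.5,0],[-1,-0.6,0],[-1,-0.6,0],[-1,-0.6,0],[-1,-0.5,0],[-0.7,-0.3,0.3],[-0.3,0,0.4],[0,0,0.3],[0,0,0]],"claw":[-1,-1,-1,-1,-1,-1,-1,-1,-1,-1,-1]}'
python3 - <<'E'
from h import *
from plant import robot
need(.5908,-.1341,.205,6.3)
for n in("scene","top"):
    c=robot.capture(n);np.savez(n+"2.npz",**c)
    X=cloud(c);z=X[...,2]
    if n=="scene":
        d=np.linalg.norm(X[...,:2]-[.5908,-.1357],axis=-1)
        m=(d<.045)&(z>.122)&(z<.195);print("case",m.sum(),rect(m,X),np.nanmedian(X[m],0))
        m2=(d<.05)&(z>.092)&(z<.118);print("foot",m2.sum(),rect(m2,X),np.nanmin(z[m2]))
        v,u=np.where(m|m2);a,b=v.min(),u.min();print(a,v.max(),b,u.max())
        cv2.imwrite("pics/s2.png",cv2.resize(c["image"][a-35:v.max()+45,b-40:u.max()+40],None,fx=5,fy=5,interpolation=cv2.INTER_CUBIC)[:600,:800])
E
```

```text
t: 7.0
eef_pos: [0.5873, -0.1331, 0.216]
tool_rot: [0.003, 0.745, -0.667, -0.006]
contact_force: [-0.0, 0.0, -4.5]
gripper_width: 0.019
grasp_force: 78.7
t 7.0 pos [ 0.5873 -0.1331  0.216 ] F [-0.   0.  -4.5] w 0.019 gf 78.7
turn units [0.119 0.042 0.002] travel units now [ 0.037 -0.088  0.275] after turn [ 0.035 -0.085  0.276]
case 375 (array([ 594.9, -134.7]), array([28. , 58.9]), 10.3) [ 0.60322283 -0.13104988  0.16708384]
foot 171 (array([ 591.5, -135.1]), array([35.8, 52. ]), 11.9) 0.09663332362252461
204 233 274 296
```

View pics/s2.png

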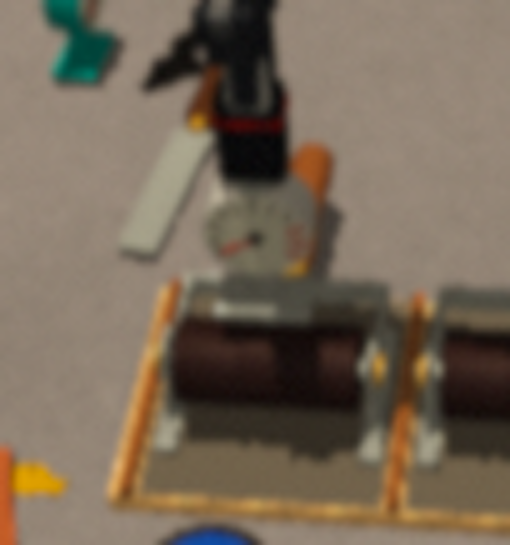

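The gauge hangs above the middle of drum 1. The needle's pivot is at (258,240) and its tip at (222,255), reading 0. I'll check its squareness by fitting a plane to the dial face.

```bash
cat >> h.py <<'E'
def face(c,ctr,z0,z1):
    X=cloud(c);d=np.linalg.norm(X[...,:2]-ctr,axis=-1)
    P=X[(d<.05)&(X[...,2]>z0)&(X[...,2]<z1)]
    rng=np.random.default_rng(0);best=None
    for _ in range(300):
        p=P[rng.choice(len(P),3,False)];n=np.cross(p[1]-p[0],p[2]-p[0]);n/=np.linalg.norm(n)+1e-12
        if abs(n[0])<.8: continue
        i=abs((P-p[0])@n)<.002
        if best is None or i.sum()>best.sum(): best=i
    Q=P[best];m=Q.mean(0);n=np.linalg.svd(Q-m)[2][2];n*=np.sign(n[0])
    print("face n",len(Q),"yaw",round(np.degrees(np.arctan2(n[1],n[0])),1),"pitch",round(np.degrees(np.arcsin(n[2])),1),"mean",np.round(m,4),"y range",np.round([Q[:,1].min(),Q[:,1].max()],4))
E
python3 - <<'E'
from h import *
face(load("s1"),[.4827,-.4132],.19,.235); face(load("scene2"),[.590,-.1357],.13,.19); face(load("scene2"),[.590,-.1357],.14,.185)
c=load("top0")
E
```

```text
face n 145 yaw 11.5 pitch 5.3 mean [ 0.5001 -0.4118  0.2108] y range [-0.441  -0.3847]
face n 203 yaw 8.5 pitch 0.7 mean [ 0.6043 -0.1327  0.1619] y range [-0.1625 -0.1042]
face n 184 yaw 7.6 pitch 0.8 mean [ 0.6043 -0.1331  0.1627] y range [-0.1625 -0.106 ]
```

```bash
cat >> h.py <<'E'
from scipy.optimize import least_squares
def drums(c,yaw=6.3):
    X=cloud(c);e=np.array([np.cos(np.radians(yaw)),np.sin(np.radians(yaw))]);f=np.array([-e[1],e[0]])
    for x,y in((.5908,-.1357),(.5747,.0132),(.5579,.1622)):
        r=X[...,:2]-[x,y];a=r@e;b=r@f;z=X[...,2]
        m=(abs(b)<.04)&(abs(a)<.03)&(z>.05)&(z<.09)
        A=a[m];Z=z[m]
        s=least_squares(lambda p:np.hypot(A-p[0],Z-p[1])-.025,[0,.059],loss="soft_l1",f_scale=.002).x
        print("drum",x,y,"n",m.sum(),"da mm",round(s[0]*1e3,1),"axis z",round(s[1],4))
E
python3 - <<'E'
from h import *
drums(load("scene0"));drums(load("top0"))
E
python3 -m pendant '{"delta_rot":[[0.12,0.04,0],[0,0,0]],"travel":[[0,0,0],[0,0,0]],"claw":[-1,-1]}'
python3 -c "
from h import *;need(.5908,-.1341,.205,6.3)"
```

```text
drum 0.5908 -0.1357 n 370 da mm 5.8 axis z 0.0545
drum 0.5747 0.0132 n 386 da mm 5.6 axis z 0.0545
drum 0.5579 0.1622 n 380 da mm 6.8 axis z 0.0545
drum 0.5908 -0.1357 n 432 da mm 1.2 axis z 0.0592
drum 0.5747 0.0132 n 438 da mm 1.3 axis z 0.0594
drum 0.5579 0.1622 n 449 da mm 2.0 axis z 0.0593
t: 7.3
eef_pos: [0.5896, -0.1341, 0.221]
tool_rot: [-0.003, 0.745, -0.668, 0.004]
contact_force: [0.0, -0.4, -2.2]
gripper_width: 0.0193
grasp_force: 78.8
t 7.3 pos [ 0.5896 -0.1341  0.221 ] F [ 0.  -0.4 -2.2] w 0.0193 gf 78.8
turn units [-0.096 -0.016 -0.01 ] travel units now [ 0.003 -0.026  0.4  ] after turn [ 0.004 -0.03   0.4  ]
```

```bash
python3 -m pendant '{"delta_rot":[[-0.08,-0.02,0],[0,0,0],[0,0,0]],"travel":[[0,-0.05,0.1],[0,0,0.15],[0,0,0]],"claw":[-1,-1,-1]}'
python3 -c "
from h import *;need(.592,-.1341,.205,6.3)"
```

```text
t: 7.6
eef_pos: [0.591, -0.133, 0.2086]
tool_rot: [0.0, 0.745, -0.667, -0.002]
contact_force: [-1.3, 0.5, -3.6]
gripper_width: 0.019
grasp_force: 78.8
t 7.6 pos [ 0.591  -0.133   0.2086] F [-1.3  0.5 -3.6] w 0.019 gf 78.8
turn units [ 0.026  0.016 -0.002] travel units now [ 0.031 -0.023  0.091] after turn [ 0.031 -0.022  0.091]
```

```bash
python3 -m pendant '{"delta_rot":[[0,0,0],[0,0,0],[0,0,0]],"travel":[[0.03,-0.02,0.07],[0,0,0.07],[0,0,0]],"claw":[-1,-1,-1]}'
python3 -m pendant '{"delta_rot":[[0,0,0],[0,0,0],[0,0,0]],"travel":[[0,0,0.05],[0,0,0.03],[0,0,0]],"claw":[-1,-1,-1]}'
```

```text
t: 7.9
eef_pos: [0.5927, -0.1342, 0.2044]
tool_rot: [-0.0, 0.745, -0.667, -0.0]
contact_force: [0.5, -0.3, -2.3]
gripper_width: 0.0188
grasp_force: 79.2
t: 8.2
eef_pos: [0.593, -0.1342, 0.2021]
tool_rot: [-0.001, 0.745, -0.667, 0.0]
contact_force: [-0.4, 0.1, 1.1]
gripper_width: 0.0191
grasp_force: 80.0
```

```bash
python3 -m pendant '{"delta_rot":[[0,0,0],[0,0,0],[0,0,0]],"travel":[[0,0,0.03],[0,0,0],[0,0,0]],"claw":[-1,-1,-1]}'
python3 -m pendant '{"delta_rot":[[0,0,0],[0,0,0],[0,0,0]],"travel":[[0,0,0.025],[0,0,0],[0,0,0]],"claw":[-1,-1,-1]}'
```

```text
t: 8.5
eef_pos: [0.593, -0.1342, 0.2008]
tool_rot: [-0.001, 0.745, -0.667, 0.0]
contact_force: [-0.1, 0.6, 1.7]
gripper_width: 0.0191
grasp_force: 80.4
t: 8.8
eef_pos: [0.5929, -0.1342, 0.1996]
tool_rot: [-0.0, 0.745, -0.667, 0.0]
contact_force: [0.0, 0.1, 3.8]
gripper_width: 0.0182
grasp_force: 80.8
```

```bash
python3 -m pendant '{"delta_rot":[[0,0,0],[0,0,0],[0,0,0]],"travel":[[0,0,0.025],[0,0,0],[0,0,0]],"claw":[-1,-1,-1]}'
python3 -m pendant '{"delta_rot":[[0,0,0],[0,0,0],[0,0,0]],"travel":[[0,0,0.015],[0,0,0],[0,0,0]],"claw":[-1,-1,-1]}'
```

```text
t: 9.1
eef_pos: [0.5931, -0.1343, 0.1989]
tool_rot: [-0.001, 0.745, -0.667, 0.0]
contact_force: [0.0, -0.5, 4.5]
gripper_width: 0.0189
grasp_force: 81.2
t: 9.4
eef_pos: [0.5933, -0.1344, 0.1988]
tool_rot: [-0.001, 0.745, -0.667, 0.001]
contact_force: [-0.3, -0.2, 7.6]
gripper_width: 0.019
grasp_force: 81.6
```

```bash
python3 -m pendant '{"delta_rot":[[0,0,0],[0,0,0],[0,0,0]],"travel":[[0,0,0.015],[0,0,0],[0,0,0]],"claw":[-1,-1,-1]}'
cat >> h.py <<'E'
def dial(c,axis_xy,name,tcpz):
    W=c["world_to_cam"];K=c["K"];n=np.radians(7);
    p=np.array([axis_xy[0]+.013*np.cos(n)+.004,axis_xy[1]+.013*np.sin(n),tcpz-.053-.004])
    q=W[:3,:3]@p+W[:3,3];u,v=(K@q)[:2]/q[2];u,v=int(round(u)),int(round(v))
    im=c["image"][v-20:v+20,u-25:u+25];cv2.imwrite(name,cv2.resize(im,None,fx=12,fy=12,interpolation=cv2.INTER_CUBIC));print(u,v)
E
python3 - <<'E'
from h import *
from plant import robot
c=robot.capture("scene");np.savez("d1.npz",**c);dial(c,(.5925,-.1357),"pics/d1.png",.1985)
face(c,[.595,-.1357],.12,.172)
E
```

```text
t: 9.7
eef_pos: [0.5935, -0.1345, 0.1987]
tool_rot: [-0.001, 0.745, -0.667, 0.001]
contact_force: [0.4, 0.6, 8.0]
gripper_width: 0.0186
grasp_force: 82.1
284 222
face n 196 yaw 7.2 pitch 0.9 mean [ 0.6111 -0.135   0.145 ] y range [-0.1623 -0.1079]
```

View pics/d1.png

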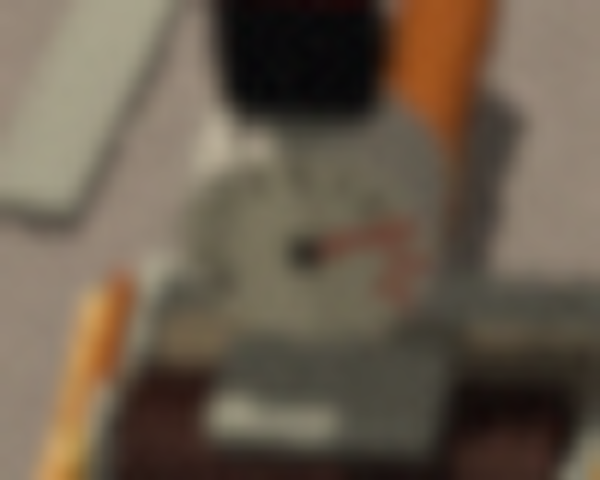

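The needle's pivot is at (305,252) and its tip at (405,228), where the red marks begin. That is about 78 to 80 with the foot down at mid-drum, so roller 1 is the hard one. I'll press a touch firmer to confirm, then lift.

```bash
python3 -m pendant '{"delta_rot":[[0,0,0],[0,0,0],[0,0,0]],"travel":[[0,0,0.03],[0,0,0],[0,0,0]],"claw":[-1,-1,-1]}'
python3 - <<'E'
from h import *
from plant import robot
c=robot.capture("scene");np.savez("d2.npz",**c)
a=load("d1")["image"][202:242,259:309].astype(int);b=c["image"][202:242,259:309].astype(int)
for im in(a,b):
    r=im[...,2]-im[...,1]; m=(r>25); m[:12]=0;m[30:]=0; m[:,:22]=0;m[:,38:]=0
    v,u=np.where(m);print(sorted(zip(u.tolist(),v.tolist())))
E
```

```text
t: 10.05
eef_pos: [0.594, -0.1346, 0.1984]
tool_rot: [-0.001, 0.745, -0.667, 0.002]
contact_force: [-0.8, -0.1, 9.8]
gripper_width: 0.0191
grasp_force: 82.8
[(27, 20), (28, 20), (29, 19), (29, 20), (30, 19), (31, 19), (31, 20), (32, 19), (32, 20), (32, 23), (33, 19), (33, 20), (33, 21), (33, 22), (33, 24), (37, 12)]
[(28, 20), (29, 20), (30, 20), (31, 19), (31, 20), (32, 19), (32, 20), (32, 23), (32, 24), (33, 19), (33, 20), (33, 21), (33, 22), (33, 23), (33, 24), (34, 21), (34, 22), (36, 12), (37, 12), (37, 13)]
```

```bash
python3 -m pendant '{"delta_rot":[[0,0,0],[0,0,0],[0,0,0],[0,0,0],[0,0,0],[0,0,-0.98],[0,0,0]],"travel":[[0,0,-0.1],[0,0,-0.3],[0,0,-0.5],[0,0,-0.5],[0,0,-0.3],[0,0,0],[0,0,0]],"claw":[-1,-1,-1,-1,-1,-1,-1]}'
python3 - <<'E'
from h import *
need(.4824,-.4128,.20,12.2)
E
```

```text
t: 10.8
eef_pos: [0.5919, -0.1338, 0.2626]
tool_rot: [0.0, 0.778, -0.628, -0.002]
contact_force: [-0.8, -0.3, -4.0]
gripper_width: 0.0189
grasp_force: 78.8
t 10.8 pos [ 0.5919 -0.1338  0.2626] F [-0.8 -0.3 -4. ] w 0.0189 gf 78.8
turn units [ 0.021  0.024 -0.005] travel units now [6.245 4.143 1.559] after turn [6.239 4.15  1.566]
```

```bash
python3 -m pendant '{"delta_rot":[[0,0,0],[0,0,0],[0,0,0],[0,0,0],[0,0,0],[0,0,0],[0,0,0],[0,0,0],[0,0,0],[0,0,0]],"travel":[[0.5,0.35,0],[1,0.7,0],[1,0.7,0],[1,0.7,0],[1,0.7,0],[1,0.7,0],[0.6,0.3,0],[0.15,0,0.5],[0,0,0.5],[0,0,0]],"claw":[-1,-1,-1,-1,-1,-1,-1,-1,-1,-1]}'
python3 - <<'E'
from h import *
from plant import robot
need(.4824,-.4128,.133,12.2)
c=robot.capture("scene");np.savez("r1.npz",**c)
s=robot.read_state()["eef_pos"];z=s[2]-.053
face(c,s[:2]+[.006,0],z-.02,z+.02)
E
```

```text
t: 11.8
eef_pos: [0.4804, -0.412, 0.2182]
tool_rot: [-0.0, 0.777, -0.629, -0.006]
contact_force: [-0.1, 0.2, -4.2]
gripper_width: 0.0191
grasp_force: 78.7
t 11.8 pos [ 0.4804 -0.412   0.2182] F [-0.1  0.2 -4.2] w 0.0191 gf 78.7
turn units [ 0.069  0.09  -0.035] travel units now [ 0.049 -0.059  2.129] after turn [ 0.03  -0.044  2.13 ]
face n 127 yaw 12.5 pitch 4.4 mean [ 0.4976 -0.4072  0.1667] y range [-0.4346 -0.3811]
```

```bash
python3 -m pendant '{"delta_rot":[[0,0,0],[0,0,0],[0,0,0]],"travel":[[0,0,0],[0,0,0],[0,0,0]],"claw":[-1,-1,-1]}'
cat >> h.py <<'E'
def prof(c,tcp,yaw):
    X=cloud(c);e=np.radians(yaw);e=np.array([np.cos(e),np.sin(e)]);f=np.array([-e[1],e[0]])
    r=X[...,:2]-tcp[:2];a=r@e;b=r@f;z=X[...,2]-tcp[2]
    for lo,hi in((-.121,-.108),(-.085,-.065),(-.065,-.045),(-.045,-.03),(-.02,0)):
        m=(abs(a-.005)<.035)&(abs(b)<.045)&(z>lo)&(z<hi)
        if m.sum()>5: print((lo,hi),m.sum(),"b",np.round(np.percentile(b[m],[1,50,99])*1e3,1),"a",np.round(np.percentile(a[m],[1,50,99])*1e3,1))
E
python3 - <<'E'
from h import *
from plant import robot
need(.4824,-.4128,.133,12.2)
c=robot.capture("scene");np.savez("r2.npz",**c)
s=robot.read_state()["eef_pos"];z=s[2]-.053
face(c,s[:2]+[.006,0],z-.02,z+.02)
print("before");prof(load("s1"),np.array([.4827,-.4132,.2627]),12.2);print("now");prof(c,s,12.2)
E
```

```text
t: 12.15
eef_pos: [0.4837, -0.4135, 0.2248]
tool_rot: [-0.0, 0.778, -0.628, 0.001]
contact_force: [0.7, 0.3, -2.9]
gripper_width: 0.0189
grasp_force: 78.9
t 12.15 pos [ 0.4837 -0.4135  0.2248] F [ 0.7  0.3 -2.9] w 0.0189 gf 78.9
turn units [-0.014 -0.005  0.002] travel units now [-0.025  0.032  2.294] after turn [-0.023  0.029  2.294]
face n 135 yaw 14.0 pitch 4.6 mean [ 0.5012 -0.4109  0.1715] y range [-0.4392 -0.3832]
before
(-0.121, -0.108) 125 b [-29.1  -0.1  22.5] a [-9.4 12.9 25.6]
(-0.085, -0.065) 89 b [-28.8  -1.9  23.8] a [11.6 18.3 22.1]
(-0.065, -0.045) 131 b [-30.4   1.   25.7] a [-6.2 17.4 23.7]
(-0.045, -0.03) 113 b [-28.7   3.5  22.6] a [-7.6 15.1 21.7]
(-0.02, 0) 85 b [-20.1   0.5  15.3] a [-2.2 14.7 18.5]
now
(-0.121, -0.108) 123 b [-27.    0.3  23.8] a [-9.6 12.  23.2]
(-0.085, -0.065) 81 b [-27.3  -1.3  25.7] a [ 7.5 18.4 22. ]
(-0.065, -0.045) 129 b [-29.7   2.4  27.6] a [-3.6 17.7 21.6]
(-0.045, -0.03) 105 b [-26.5   6.7  23.9] a [-7.8 15.4 21.5]
(-0.02, 0) 87 b [-19.7   1.   15.8] a [-3.1 15.1 18.7]
```

```bash
python3 -m pendant '{"delta_rot":[[0,0,0],[0,0,0],[0,0,0],[0,0,0],[0,0,0],[0,0,0]],"travel":[[0,0.02,0.4],[0,0,0.5],[0,0,0.5],[0,0,0.3],[0,0,0.15],[0,0,0]],"claw":[-1,-1,-1,-1,-1,-1]}'
python3 -m pendant '{"delta_rot":[[0,0,0],[0,0,0],[0,0,0],[0,0,0]],"travel":[[0,0,0.1],[0,0,0.1],[0,0,0.08],[0,0,0]],"claw":[-1,-1,-1,-1]}'
python3 -c "
from h import *;need(.4824,-.4138,.133,12.2)"
```

```text
t: 12.8
eef_pos: [0.4823, -0.4136, 0.1492]
tool_rot: [-0.0, 0.778, -0.628, -0.001]
contact_force: [-0.2, -0.1, -4.0]
gripper_width: 0.0188
grasp_force: 78.9
t: 13.2
eef_pos: [0.4821, -0.4135, 0.1379]
tool_rot: [-0.0, 0.778, -0.628, -0.001]
contact_force: [-0.5, -0.0, -4.5]
gripper_width: 0.019
grasp_force: 78.9
t 13.2 pos [ 0.4821 -0.4135  0.1379] F [-0.5 -0.  -4.5] w 0.019 gf 78.9
turn units [ 0.006  0.014 -0.003] travel units now [ 0.01  -0.007  0.122] after turn [ 0.01  -0.007  0.122]
```

In the pocket freely; a few more mm.

```bash
python3 -m pendant '{"delta_rot":[[0,0,0],[0,0,0],[0,0,0]],"travel":[[0,0,0.07],[0,0,0.04],[0,0,0]],"claw":[-1,-1,-1]}'
python3 -m pendant '{"delta_rot":[[0,0,0],[0,0,0]],"travel":[[0,0,0.03],[0,0,0]],"claw":[-1,-1]}'
```

```text
t: 13.5
eef_pos: [0.4822, -0.4135, 0.1336]
tool_rot: [-0.0, 0.778, -0.628, -0.001]
contact_force: [-0.1, 0.1, -4.0]
gripper_width: 0.019
grasp_force: 78.9
t: 13.7
eef_pos: [0.4826, -0.4139, 0.1333]
tool_rot: [-0.0, 0.778, -0.628, 0.0]
contact_force: [0.5, 0.1, -1.5]
gripper_width: 0.0189
grasp_force: 79.4
```

```bash
python3 -m pendant '{"delta_rot":[[0,0,0],[0,0,0],[0,0,0],[0,0,0],[0,0,0],[0,0,0],[0,0,0],[0,0,0],[0,0,0],[0,0,0],[0,0,0],[0,0,0],[0,0,0]],"travel":[[0,0,0.02],[0,0,0],[0,0,0],[0,0,0],[0,0,0],[0,0,0],[0,0,-0.2],[0,0,-0.5],[0,0,-0.8],[0,0,-0.8],[0,0,-0.6],[0,0,-0.2],[0,0,0]],"claw":[-1,-1,1,1,1,1,1,1,1,1,1,1,1]}'
python3 - <<'E'
from h import *
from plant import robot
need(.592,-.1357,.20,6.3)
c=robot.capture("scene");np.savez("p1.npz",**c);c=robot.capture("top");np.savez("p1t.npz",**c)
print("gauge now vs start (scene)")
face(load("scene0"),[.488,-.415],.05,.10);face(load("p1"),[.488,-.415],.05,.10)
drums(c)
E
```

```text
t: 15.0
eef_pos: [0.4828, -0.4139, 0.2573]
tool_rot: [-0.001, 0.778, -0.628, 0.001]
contact_force: [-0.3, -0.2, -0.5]
gripper_width: 0.0852
grasp_force: 0.0
t 15.0 pos [ 0.4828 -0.4139  0.2573] F [-0.3 -0.2 -0.5] w 0.0852 gf 0.0
turn units [-0.022 -0.008  0.981] travel units now [-6.224 -4.135  1.437] after turn [-6.614 -3.478  1.433]
gauge now vs start (scene)
face n 134 yaw 12.3 pitch 1.2 mean [ 0.5011 -0.4103  0.0765] y range [-0.4395 -0.3835]
face n 135 yaw 11.1 pitch 0.6 mean [ 0.5009 -0.4111  0.0752] y range [-0.4396 -0.3827]
drum 0.5908 -0.1357 n 433 da mm 1.2 axis z 0.0592
drum 0.5747 0.0132 n 445 da mm 0.9 axis z 0.0594
drum 0.5579 0.1622 n 453 da mm 2.1 axis z 0.059
```

```bash
python3 -m pendant '{"delta_rot":[[-0.02,0,0.98],[0,0,0],[0,0,0],[0,0,0],[0,0,0],[0,0,0],[0,0,0],[0,0,0],[0,0,0],[0,0,0],[0,0,0],[0,0,0]],"travel":[[0,0,0],[-0.5,-0.3,0],[-1,-0.5,0],[-1,-0.6,0],[-1,-0.6,0],[-1,-0.6,0],[-1,-0.5,0.2],[-0.8,-0.4,0.5],[-0.3,0,0.5],[0,0,0.5],[0,0,0.5],[0,0,0]],"claw":[1,1,1,1,1,1,1,1,1,1,1,1]}'  90
python3 -c "
from h import *;need(.592,-.1357,.036,6.3)"
```

```text
t: 16.3
eef_pos: [0.5891, -0.1352, 0.1627]
tool_rot: [0.004, 0.745, -0.667, -0.005]
contact_force: [-0.9, -0.5, -0.1]
gripper_width: 0.0856
grasp_force: 0.0
t 16.3 pos [ 0.5891 -0.1352  0.1627] F [-0.9 -0.5 -0.1] w 0.0856 gf 0.0
turn units [0.119 0.027 0.   ] travel units now [ 0.028 -0.111  3.166] after turn [ 0.019 -0.072  3.167]
```

```bash
python3 -m pendant '{"delta_rot":[[0,0,0],[0,0,0],[0,0,0],[0,0,0]],"travel":[[0,0,0.5],[0,0,0.5],[0,0,0.2],[0,0,0]],"claw":[1,1,1,1]}'
python3 -c "
from h import *;need(.592,-.1357,.036,6.3)"
```

```text
t: 16.7
eef_pos: [0.5913, -0.1361, 0.1186]
tool_rot: [0.002, 0.745, -0.667, -0.002]
contact_force: [-1.1, -0.7, -0.1]
gripper_width: 0.0856
grasp_force: 0.0
t 16.7 pos [ 0.5913 -0.1361  0.1186] F [-1.1 -0.7 -0.1] w 0.0856 gf 0.0
turn units [0.05  0.009 0.   ] travel units now [-0.006 -0.028  2.066] after turn [-0.007 -0.017  2.066]
```

```bash
python3 -m pendant '{"delta_rot":[[0,0,0],[0,0,0],[0,0,0],[0,0,0],[0,0,0],[0,0,0],[0,0,0],[0,0,0]],"travel":[[0,0,0.4],[0,0,0.4],[0,0,0.4],[0,0,0.4],[0,0,0.3],[0,0,0.16],[0,0,0],[0,0,0]],"claw":[1,1,1,1,1,1,1,1]}'
python3 -c "
from h import *;need(.592,-.1357,.036,6.3)"
```

```text
t: 17.5
eef_pos: [0.5926, -0.1359, 0.0381]
tool_rot: [0.0, 0.745, -0.667, -0.0]
contact_force: [-0.3, -0.1, 0.6]
gripper_width: 0.0857
grasp_force: 0.0
t 17.5 pos [ 0.5926 -0.1359  0.0381] F [-0.3 -0.1  0.6] w 0.0857 gf 0.0
turn units [0.01  0.003 0.005] travel units now [-0.008  0.015  0.053] after turn [-0.008  0.015  0.053]
```

```bash
python3 -m pendant '{"delta_rot":[[0,0,0],[0,0,0],[0,0,0],[0,0,0],[0,0,0],[0,0,0]],"travel":[[0,0,0.03],[0,0,0],[0,0,0],[0,0,0],[0,0,0],[0,0,0]],"claw":[-1,-1,-1,-1,-1,-1]}' 90
python3 -m pendant '{"delta_rot":[[0,0,0],[0,0,0],[0,0,0],[0,0,0],[0,0,0]],"travel":[[0,0,-0.1],[0,0,-0.2],[0,0,-0.3],[0,0,-0.3],[0,0,0]],"claw":[-1,-1,-1,-1,-1]}'
python3 - <<'E'
from h import *
from plant import robot
need(.489,.42,.15,6.8)
c=robot.capture("scene");np.savez("l1.npz",**c)
cv2.imwrite("pics/l1.png",cv2.resize(c["image"][160:300,230:430],None,fx=4,fy=4,interpolation=cv2.INTER_CUBIC))
E
```

```text
t: 18.1
eef_pos: [0.5933, -0.1358, 0.0372]
tool_rot: [-0.0, 0.745, -0.667, 0.0]
contact_force: [1.6, -0.2, 5.2]
gripper_width: 0.0333
grasp_force: 71.2
t: 18.6
eef_pos: [0.5929, -0.136, 0.0737]
tool_rot: [-0.0, 0.745, -0.667, 0.0]
contact_force: [1.5, 0.0, 0.3]
gripper_width: 0.0003
grasp_force: 0.0
t 18.6 pos [ 0.5929 -0.136   0.0737] F [1.5 0.  0.3] w 0.0003 gf 0.0
turn units [-0.002  0.002 -0.079] travel units now [-14.102   1.05   -1.905] after turn [-14.11    0.933  -1.907]
```

View pics/l1.png

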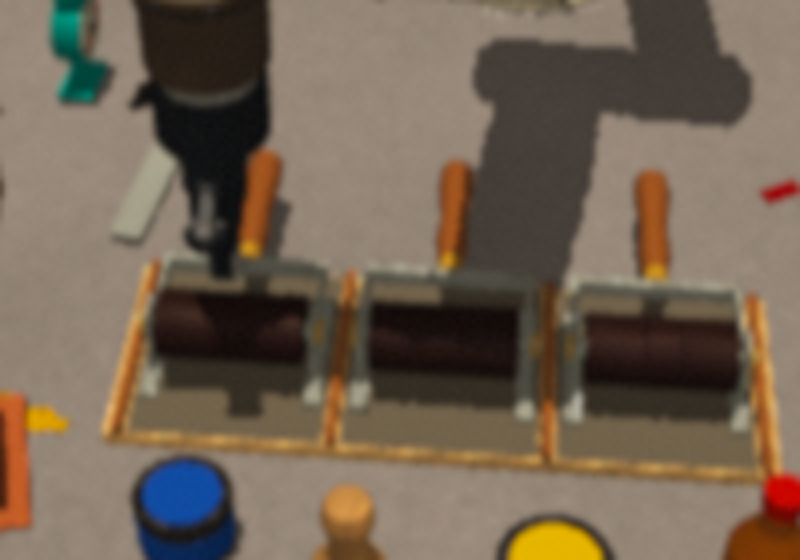

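The picture shows the fingers shut above drum 1, with the tip at (225,272). The roller still lies in its bay: the grip was too high and slid off. The tip looks higher than the reported TCP, so I'll measure it.

Run:
```python
from h import *
from plant import robot
t=robot.capture("top");np.savez("l1t.npz",**t)
for c,n in((load("l1"),"scene"),(t,"top")):
    X=cloud(c);z=X[...,2];d=np.linalg.norm(X[...,:2]-[.593,-.136],axis=-1)
    print(n,"finger zs",[ (round(a,3),int(((d<.03)&(z>a)&(z<a+.01)).sum())) for a in np.arange(.08,.24,.01)])
    m=(d<.03)&(z>.095)&(z<.135);print(rect(m,X),np.nanpercentile(z[(d<.03)&(z>.092)],[0,5,20]))
print("drums scene");drums(load("l1"))
# expected projection of tip at reported z
c=load("l1");W=c["world_to_cam"]
for zz in(.074,.085,.10,.11):
    q=W[:3,:3]@np.array([.593,-.136,zz])+W[:3,3];p=c["K"]@q;print(zz,(p[:2]/p[2]-[230,160])*4)
```

```text
scene finger zs [(np.float64(0.08), 32), (np.float64(0.09), 0), (np.float64(0.1), 8), (np.float64(0.11), 16), (np.float64(0.12), 18), (np.float64(0.13), 17), (np.float64(0.14), 2), (np.float64(0.15), 8), (np.float64(0.16), 8), (np.float64(0.17), 25), (np.float64(0.18), 19), (np.float64(0.19), 15), (np.float64(0.2), 23), (np.float64(0.21), 14), (np.float64(0.22), 1), (np.float64(0.23), 0)]
(array([ 603.6, -131.6]), array([15.3, 24.7]), 32.9) [0.10444429 0.11912604 0.17566873]
top finger zs [(np.float64(0.08), 29), (np.float64(0.09), 1), (np.float64(0.1), 0), (np.float64(0.11), 0), (np.float64(0.12), 0), (np.float64(0.13), 0), (np.float64(0.14), 0), (np.float64(0.15), 0), (np.float64(0.16), 1), (np.float64(0.17), 0), (np.float64(0.18), 0), (np.float64(0.19), 0), (np.float64(0.2), 0), (np.float64(0.21), 0), (np.float64(0.22), 0), (np.float64(0.23), 0)]
(array([0., 0.]), array([0., 0.]), 0.0) [0.1696588  0.46267379 0.46512079]
drums scene
drum 0.5908 -0.1357 n 399 da mm 5.1 axis z 0.0547
drum 0.5747 0.0132 n 395 da mm 5.8 axis z 0.0548
drum 0.5579 0.1622 n 374 da mm 6.8 axis z 0.0545
0.074 [227.30980224 303.25103565]
0.085 [226.37335437 292.10415648]
0.1 [225.07818939 276.68733728]
0.11 [224.20285417 266.26790413]
```

The real fingertips sit about 31 mm above the reported TCP: they measure 0.105 against 0.074. The grasp therefore has to go lower by that much.

```bash
python3 -m pendant '{"delta_rot":[[0,0,0],[0,0,0],[0,0,0],[0,0,0],[0,0,0],[0,0,0],[0,0,0],[0,0,0],[0,0,0],[0,0,0]],"travel":[[0,0.02,-0.2],[0,0,0],[0,0,0],[0,0,0],[0,0,0],[0,0,0.3],[0,0,0.4],[0,0,0.4],[0,0,0.2],[0,0,0]],"claw":[1,1,1,1,1,1,1,1,1,1]}' 90
python3 -m pendant '{"delta_rot":[[0,0,0],[0,0,0],[0,0,0],[0,0,0],[0,0,0]],"travel":[[0,0,0.2],[0,0,0.2],[0,0,0.1],[0,0,0.06],[0,0,0]],"claw":[1,1,1,1,1]}' 90
python3 - <<'E'
from h import *
from plant import robot
c=robot.capture("scene");np.savez("l2.npz",**c)
cv2.imwrite("pics/l2.png",cv2.resize(c["image"][190:280,240:350],None,fx=6,fy=6,interpolation=cv2.INTER_CUBIC))
E
```

```text
t: 19.7
eef_pos: [0.5898, -0.1359, 0.0262]
tool_rot: [0.002, 0.745, -0.667, -0.002]
contact_force: [0.1, 0.5, 0.0]
gripper_width: 0.0849
grasp_force: 0.0
t: 20.2
eef_pos: [0.591, -0.1359, 0.0055]
tool_rot: [0.001, 0.745, -0.667, -0.001]
contact_force: [-0.3, -0.7, -0.0]
gripper_width: 0.0853
grasp_force: 0.0
```

View pics/l2.png

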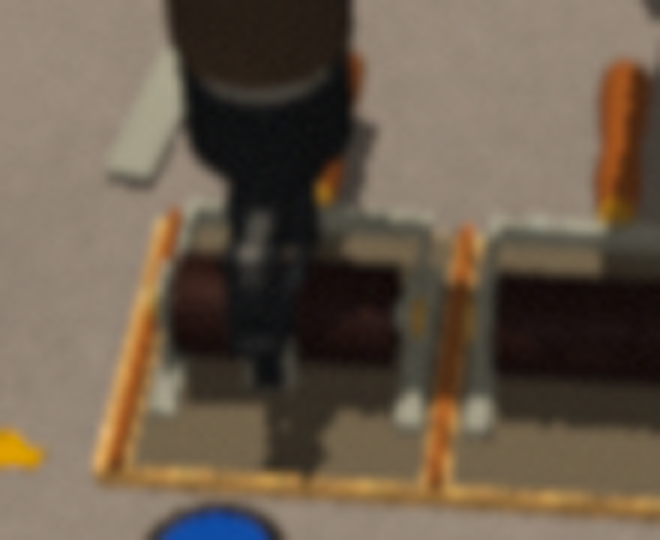

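The front finger now stands before the drum, with its tip at (268,380) below mid-drum. Closing.

```bash
python3 -m pendant '{"delta_rot":[[0,0,0],[0,0,0],[0,0,0],[0,0,0],[0,0,0],[0,0,0],[0,0,0]],"travel":[[0,0,0],[0,0,0],[0,0,0],[0,0,0],[0,0,0],[0,0,0],[0,0,0]],"claw":[-1,-1,-1,-1,-1,-1,-1]}' 90
```

```text
t: 20.95
eef_pos: [0.5929, -0.1358, 0.007]
tool_rot: [-0.001, 0.745, -0.667, 0.001]
contact_force: [1.8, 0.0, 6.4]
gripper_width: 0.0489
grasp_force: 95.0
```

Width 49 mm, firmly held. Lift a little and check.

```bash
python3 -m pendant '{"delta_rot":[[0,0,0],[0,0,0],[0,0,0],[0,0,0],[0,0,0],[0,0,0],[0,0,0],[0,0,0],[0,0,0]],"travel":[[0,0,-0.1],[0,0,-0.2],[0,0,-0.4],[0,0,-0.5],[0,0,-0.6],[0,0,-0.6],[0,0,-0.6],[0,0,-0.3],[0,0,0]],"claw":[-1,-1,-1,-1,-1,-1,-1,-1,-1]}'
python3 - <<'E'
from h import *
from plant import robot
need(.489,.42,.14,6.8)
c=robot.capture("top");np.savez("l3t.npz",**c)
c=robot.capture("scene");np.savez("l3.npz",**c)
X=cloud(c);e=np.radians(6.3);e=np.array([np.cos(e),np.sin(e)]);f=np.array([-e[1],e[0]])
r=X[...,:2]-[.592,-.1357];a=r@e;b=r@f;z=X[...,2];I=c["image"].astype(int)
w=(abs(b)<.07)&(z>.05)&(z<.3)
for lo in np.arange(-.2,.06,.02):
    m=w&(a>lo)&(a<lo+.02)
    if m.sum()>3: print(round(lo,2),m.sum(),np.round(np.percentile(z[m],[2,50,98]),3),np.round(np.percentile(b[m],[2,50,98]),3))
E
```

```text
t: 21.85
eef_pos: [0.5916, -0.136, 0.1387]
tool_rot: [-0.0, 0.745, -0.667, -0.0]
contact_force: [0.4, 0.5, -6.0]
gripper_width: 0.0491
grasp_force: 94.6
t 21.85 pos [ 0.5916 -0.136   0.1387] F [ 0.4  0.5 -6. ] w 0.0491 gf 94.6
turn units [ 0.005  0.008 -0.085] travel units now [-14.097   1.026  -0.02 ] after turn [-14.105   0.901  -0.033]
-0.2 4 [0.179 0.183 0.185] [0.01  0.011 0.013]
-0.18 11 [0.169 0.181 0.186] [0.011 0.013 0.015]
-0.16 9 [0.172 0.176 0.181] [0.011 0.012 0.013]
-0.14 11 [0.175 0.18  0.183] [0.006 0.01  0.012]
-0.12 20 [0.173 0.182 0.187] [0.002 0.008 0.012]
-0.1 19 [0.171 0.18  0.186] [0.004 0.009 0.012]
-0.08 149 [0.143 0.176 0.182] [-0.056  0.024  0.063]
-0.06 28 [0.141 0.178 0.183] [-0.059  0.061  0.064]
-0.04 38 [0.142 0.181 0.239] [-0.018  0.059  0.065]
-0.02 97 [0.142 0.207 0.268] [-0.057  0.023  0.065]
-0.0 393 [0.142 0.203 0.275] [-0.063  0.018  0.065]
0.02 528 [0.142 0.194 0.298] [-0.056  0.009  0.059]
0.04 131 [0.185 0.261 0.295] [-0.009  0.001  0.011]
```

```bash
python3 -m pendant '{"delta_rot":[[0,0,-0.08],[0,0,0],[0,0,0],[0,0,0],[0,0,0],[0,0,0],[0,0,0],[0,0,0],[0,0,0],[0,0,0],[0,0,0],[0,0,0],[0,0,0],[0,0,0],[0,0,0],[0,0,0],[0,0,0],[0,0,0],[0,0,0],[0,0,0]],"travel":[[0,0,0],[-0.4,0,0],[-0.7,0.05,0],[-0.9,0.05,0],[-0.9,0.05,0],[-0.9,0.05,0],[-0.9,0.05,0],[-0.9,0.05,0],[-0.9,0.05,0],[-0.9,0.1,0],[-0.9,0.1,0],[-0.9,0.1,0],[-0.9,0.1,0],[-0.9,0.1,0],[-0.9,0.1,0],[-0.9,0,0],[-0.7,0,0],[-0.5,0,0],[-0.1,0,0],[0,0,0]],"claw":[-1,-1,-1,-1,-1,-1,-1,-1,-1,-1,-1,-1,-1,-1,-1,-1,-1,-1,-1,-1]}'
python3 - <<'E'
from h import *
from plant import robot
need(.489,.42,.04,6.8)
c=robot.capture("top");np.savez("m.npz",**c)
X=cloud(c);z=X[...,2];I=c["image"].astype(int)
v,u=np.indices(z.shape)
m=(I[...,2]>70)&(I[...,1]<40)&(u>115)&(u<205)&(v>185)&(v<295)&(z<.03);print("tray",rect(m,X))
m=(u>60)&(u<260)&(v>150)&(v<330)&(z>.13)&(z<.21);print("roller rect",m.sum(),rect(m,X))
E
```

```text
t: 23.95
eef_pos: [0.4862, 0.4196, 0.1373]
tool_rot: [0.002, 0.748, -0.664, -0.001]
contact_force: [0.6, -0.9, -7.5]
gripper_width: 0.0489
grasp_force: 94.6
t 23.95 pos [0.4862 0.4196 0.1373] F [ 0.6 -0.9 -7.5] w 0.0489 gf 94.6
turn units [ 0.037 -0.01   0.007] travel units now [-0.005 -0.08   2.431] after turn [-2.000e-03 -7.000e-02  2.432e+00]
tray (array([438.9, 401.1]), array([296.9, 216.2]), 6.6)
roller rect 1189 (array([542.8, 469.2]), array([513. , 162.6]), 32.4)
```

```bash
python3 -m pendant '{"delta_rot":[[0,0,0],[0,0,0],[0,0,0],[0,0,0],[0,0,0],[0,0,0],[0,0,0],[0,0,0],[0,0,0]],"travel":[[0,-0.03,0.3],[0,0,0.5],[0,0,0.6],[0,0,0.6],[0,0,0.5],[0,0,0.3],[0,0,0.2],[0,0,0.1],[0,0,0]],"claw":[-1,-1,-1,-1,-1,-1,-1,-1,-1]}' 
python3 -m pendant '{"delta_rot":[[0,0,0],[0,0,0],[0,0,0]],"travel":[[0,0,0.08],[0,0,0.04],[0,0,0]],"claw":[-1,-1,-1]}'
python3 - <<'E'
from h import *
need(.489,.42,.0,6.8)
E
```

```text
t: 24.9
eef_pos: [0.4881, 0.4197, 0.0143]
tool_rot: [0.0, 0.748, -0.664, -0.001]
contact_force: [0.1, -0.2, -7.1]
gripper_width: 0.0492
grasp_force: 94.4
t: 25.2
eef_pos: [0.4878, 0.4199, 0.0097]
tool_rot: [0.0, 0.748, -0.664, -0.001]
contact_force: [0.4, 0.4, -6.9]
gripper_width: 0.049
grasp_force: 94.6
t 25.2 pos [0.4878 0.4199 0.0097] F [ 0.4  0.4 -6.9] w 0.049 gf 94.6
turn units [ 0.02  0.01 -0.  ] travel units now [ 0.    -0.03   0.242] after turn [-0.    -0.029  0.242]
```

```bash
python3 -m pendant '{"delta_rot":[[0,0,0],[0,0,0],[0,0,0]],"travel":[[0,0,0.09],[0,0,0.07],[0,0,0]],"claw":[-1,-1,-1]}' 
python3 -m pendant '{"delta_rot":[[0,0,0],[0,0,0],[0,0,0]],"travel":[[0,0,0.04],[0,0,0.03],[0,0,0]],"claw":[-1,-1,-1]}'
```

```text
t: 25.5
eef_pos: [0.4875, 0.4193, 0.0024]
tool_rot: [0.001, 0.748, -0.664, -0.001]
contact_force: [0.2, 0.1, -7.1]
gripper_width: 0.0487
grasp_force: 94.6
t: 25.8
eef_pos: [0.4879, 0.4198, 0.0003]
tool_rot: [0.001, 0.748, -0.664, -0.001]
contact_force: [-0.1, 0.1, -6.7]
gripper_width: 0.0488
grasp_force: 94.6
```

```bash
python3 -m pendant '{"delta_rot":[[0,0,0],[0,0,0]],"travel":[[0,0,0.04],[0,0,0]],"claw":[-1,-1]}' 
python3 -m pendant '{"delta_rot":[[0,0,0],[0,0,0]],"travel":[[0,0,0.03],[0,0,0]],"claw":[-1,-1]}'
```

```text
t: 26.0
eef_pos: [0.488, 0.4199, 0.0001]
tool_rot: [0.0, 0.748, -0.664, -0.001]
contact_force: [-4.3, -1.7, 2.7]
gripper_width: 0.0484
grasp_force: 95.5
t: 26.2
eef_pos: [0.488, 0.4199, 0.0]
tool_rot: [0.0, 0.748, -0.664, -0.001]
contact_force: [-5.4, -2.6, 9.5]
gripper_width: 0.049
grasp_force: 96.5
```

Seated on the floor. Release and rise.

```bash
python3 -m pendant '{"delta_rot":[[0,0,0],[0,0,0],[0,0,0],[0,0,0],[0,0,0],[0,0,0],[0,0,0],[0,0,0],[0,0,0],[0,0,0],[0,0,0],[0,0,0],[0,0,0]],"travel":[[0,0,-0.03],[0,0,0],[0,0,0],[0,0,0],[0,0,0],[0,0,-0.2],[0,0,-0.4],[0,0,-0.7],[0,0,-0.9],[0,0,-0.9],[0,0,-0.9],[0,0,-0.9],[0,0,-0.9]],"claw":[-1,1,1,1,1,1,1,1,1,1,1,1,1]}' 
python3 -m pendant '{"delta_rot":[[0,0,0],[0,0,0],[0,0,0],[0,0,0],[0,0,0],[0,0,0]],"travel":[[0,0.8,0],[0,0.8,0],[0,0.8,0],[0,0.5,0],[0,0,0],[0,0,0]],"claw":[1,1,1,1,1,1]}'
python3 - <<'E'
from h import *
from plant import robot
c=robot.capture("top");np.savez("f.npz",**c);s=robot.capture("scene")
cv2.imwrite("pics/f.png",np.vstack([s["image"][100:340,60:600],c["image"][80:330,30:570]]))
drums(c)
X=cloud(c)
P=X[(np.linalg.norm(X[...,:2]-[.488,.42],axis=-1)<.1)];print(np.nanpercentile(P[:,2],[50,90,99]))
face(s,[.488,-.415],.05,.10)
E
```

```text
t: 27.5
eef_pos: [0.4883, 0.4195, 0.2331]
tool_rot: [0.0, 0.748, -0.664, -0.001]
contact_force: [-0.0, 0.1, -0.1]
gripper_width: 0.0853
grasp_force: 0.0
t: 28.1
eef_pos: [0.3733, 0.4063, 0.2319]
tool_rot: [-0.0, 0.748, -0.664, -0.001]
contact_force: [-0.3, -0.6, -0.4]
gripper_width: 0.0854
grasp_force: 0.0
drum 0.5908 -0.1357 n 0 da mm 0.0 axis z 0.059
drum 0.5747 0.0132 n 449 da mm 1.2 axis z 0.0596
drum 0.5579 0.1622 n 450 da mm 1.7 axis z 0.0593
[0.01213912 0.57132217 0.62634995]
face n 140 yaw 10.2 pitch 1.7 mean [ 0.5009 -0.4119  0.0769] y range [-0.4406 -0.384 ]
```

View pics/f.png

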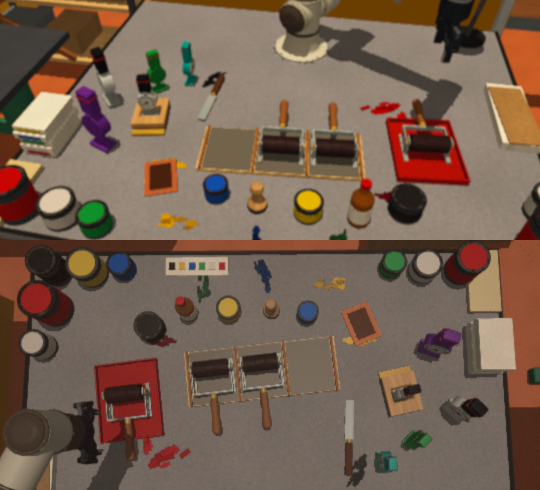

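The roller lies drum up inside the red tray, at (430,145) in the scene half and (125,400) in the top half, with its handle over the rim. The gauge stands in its block and the other two rollers haven't moved.

```bash
python3 -c "
from plant import robot;print(robot.sign_off())"
```

```text
the job is handed in; nothing more can be done
None
```

The job is handed in: the roller in bay 1 read about 78–80 (seen on the dial, foot firmly down at about 13 N), the gauge is back in its block, and that roller lies drum up in the red tray, set down at about 26 s after a first grasp that slid off the drum; rollers 2 and 3 were neither tested nor moved.

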